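# Load the battery charger and clear the repair bench

### The arm

A 6-joint arm with a two-finger parallel gripper is mounted at the origin on the work surface. World frame = base frame: x ahead of the robot, y to its left, z up, the work surface at z = 0. Lengths are in m, angles in rad, forces in N, time in s.
With the tool pointing down it reaches from about 0.35 to 0.775 m from the base axis. Payload 5.5 kg.
Tool frame: the origin (TCP) lies between the finger pads; the fingertips stand 8 mm ahead of it and the grasp point (between the pads) lies 11 mm behind it; z points along the fingers, y is the line along which they close (so a half turn about z gives the same grasp; the last joint's range is limited). The gripper opens to 85 mm and grips with 20 to 120 N. Pads are 22 mm wide; open, the fingers measure 114 mm over their backs; the gripper's body (76 mm by 85 mm) begins 54 mm behind the grasp point. The pads swing forward as they close: fully open they stand 13 mm farther back than shut.
Start: joints at [1.183, 0.313, 0.046, 1.304, 0, 1.431], TCP at [0.141, 0.557, 0.239] pointing down, gripper open.
Joint ranges: [-2.76, 2.76], [-0.86, 1.69], [-1.03, 1.26], [-2.2, 2.34], [-1.47, 1.5], [-3.14, 3.14]. Speed limits (rad/s): [2.57, 2.57, 3.14, 3.14, 3.14, 3.14].

### API

Orientations are given as a unit quaternion [w, x, y, z].
In Python, from workcell import env gives the robot as it stands.
- The arm moves only by the tool move_arm, never from a script. Its argument "moves" is one flat list of numbers, 5 for each row, row after row: the shift along the world's x, y, z in m, then the turn about the world's z in rad, then the finger opening in m, from 0 to 0.0854. A call has 1 to 12 rows; each row is the pose to reach, as a shift and turn from the pose commanded when the call began; what a row does not reach only later rows make up. A row lasts 1/12 s, in which the tool goes at most 41.7 mm and 7.16 degrees, less where a joint would pass 70% of its speed; a pose out of reach is approached as far as the arm can. A call with a gripper value outside its range is refused whole. The fingers move at their own pace and stop on an object; "newtons" is the grip in N (left out, the last holds). Time passes only in rows, so rows that repeat a pose let the fingers close. It gives the time, the measured TCP pose, the force, the opening and the grip force at its end, in the units of the state.
- env.get_state(): the state, without advancing time (a new reading comes with each control period).
- env.read_camera(name): name is "scene" or "side" or "wrist"; returns a dict with "pixels" (420x560x3 uint8, red, green, blue), "camera_matrix" (3x3 intrinsics, pixels), "rvec" (rotation vector, rad) and "tvec" (3), from world to camera coordinates, as OpenCV has them. Camera axes: x right, y down, z forward; pixel columns grow to the right and rows downward; lengths in m; the calibration is good to about 2 mm. A picture is of the moment at which its call begins. There is no depth.
- env.hand_in(): hands the job in; it is judged then, once.
The state is a dict: "clock": time; "joint_pos": joint angles; "qvel": joint speeds; "tau": joint torques, N m; "tcp_pos": TCP position; "orientation": TCP orientation; "wrist_force": force on the tool from outside, world axes, zero at the start; "ft_torque": the same for the moment, N m; "finger_gap": finger opening in m; "grip_force": force on a finger pad.
Only numpy, scipy, OpenCV 4.12 (cv2) and the standard library are available. Lean on these libraries where they do the work, as an engineer would, in place of code of your own. Each camera call takes 0.05 s, during which the arm holds its last target. There are 200 camera calls.

### The job

First push the charger's red lever over to off. Then drop every blue battery block into a charger pocket of its own, lying flat on the pocket floor, and only when all blue ones are in, push the lever back to on. Put every red (dead) block into the red recycling bin and every screwdriver into the wooden tool box, at any time. Do not knock over the flux jar.

Things in the scene. Friction and masses are not known exactly. Their poses are not given: they have to be found in the camera images.
- charger: four-pocket battery charger, fixed, blue frame on a black base, 214 x 152 mm, 22 mm high; origin at the centre of its underside, x along the pockets' long side, z up. Four open pockets in a 2 x 2 grid, each 92 mm (x) by 52 mm (y), floor 6 mm above the table, walls 16 mm higher (top at 22 mm). Walls between pockets: 10 mm along x, 28 mm along y. The switch stands on a black foot on its -y side.
- pocket0 (a point): centre of the floor of a charger pocket, at x -51, y 40, z 6 mm in the charger's frame; same axes as the charger
- pocket1 (a point): centre of the floor of a charger pocket, at x -51, y -40, z 6 mm in the charger's frame; same axes as the charger
- pocket2 (a point): centre of the floor of a charger pocket, at x 51, y 40, z 6 mm in the charger's frame; same axes as the charger
- pocket3 (a point): centre of the floor of a charger pocket, at x 51, y -40, z 6 mm in the charger's frame; same axes as the charger
- switch (a joint): charger's red toggle lever: 0 = off (leaning to the charger's -x), 1.0 rad = fully on (leaning to +x); stays where it is left, stiff by friction
- switch_tip (a point): centre of the 26 mm red ball at the tip of the toggle lever, 80 mm from its pivot; the pivot lies 34 mm above the table on the charger's -y side, at x -10, y -108 mm in the charger's frame; the lever leans 0.5 rad to -x when off and 0.5 rad to +x when on
- good0: good battery block: blue, black ends, pale band round it; 84 x 44 x 44 mm, 0.22 to 0.37 kg; origin at its CENTRE, x along its 84 mm length; may be absent
- good1: good battery block: blue, black ends, pale band round it; 84 x 44 x 44 mm, 0.22 to 0.37 kg; origin at its CENTRE, x along its 84 mm length; may be absent
- good2: good battery block: blue, black ends, pale band round it; 84 x 44 x 44 mm, 0.22 to 0.37 kg; origin at its CENTRE, x along its 84 mm length; may be absent
- good3: good battery block: blue, black ends, pale band round it; 84 x 44 x 44 mm, 0.22 to 0.37 kg; origin at its CENTRE, x along its 84 mm length; may be absent
- dead0: dead battery block: RED, black ends, pale band round it; 84 x 44 x 44 mm, same weight as the blue ones; origin at its CENTRE, x along its 84 mm length; may be absent
- dead1: dead battery block: RED, black ends, pale band round it; 84 x 44 x 44 mm, same weight as the blue ones; origin at its CENTRE, x along its 84 mm length; may be absent
- driver0: screwdriver with orange square handle 80 x 24 x 24 mm and steel shaft 8 mm thick, 50 mm long; origin at the centre of the HANDLE, x points along the shaft (shaft end at x = 90 mm, handle end at x = -40 mm); lies on the mat
- driver1: screwdriver with green square handle 80 x 24 x 24 mm and steel shaft 8 mm thick, 50 mm long; origin at the centre of the HANDLE, x points along the shaft (shaft end at x = 90 mm, handle end at x = -40 mm); lies on the mat
- recycle: red plastic open recycling bin, fixed, 160 (x) x 210 (y) x 50 mm high, walls 6 mm; origin at the centre of its underside
- toolbox: light wooden open tool box, fixed, 160 (x) x 210 (y) x 50 mm high, walls 6 mm; origin at the centre of its underside
- jar: small flux jar, 38 mm wide and 45 mm high, standing on the mat near the bins; a bystander; origin under its centre

How it is judged:
On the way, in this order (a step that is already met when the one before it is completed fails the run):
1. the charger's lever is pushed off (below 0.2 rad) while no blue block is in the charger yet (value of joint switch below 0.2 rad and horizontal distance between each of good0, good1, good2, good3 and charger above 0.09 m), for 0.2 s.
2. every blue block on the bench lies flat in a charger pocket of its own, with the lever still off (under 0.4 rad) (((horizontal distance between good0 and pocket0 below 0.008 m and z of good0 in the frame of pocket0 between 0.017 and 0.026 m and angle between the x axis of good0 and the x axis of charger, either way round below 0.15 rad) or (horizontal distance between good0 and pocket1 below 0.008 m and z of good0 in the frame of pocket1 between 0.017 and 0.026 m and angle between the x axis of good0 and the x axis of charger, either way round below 0.15 rad) or (horizontal distance between good0 and pocket2 below 0.008 m and z of good0 in the frame of pocket2 between 0.017 and 0.026 m and angle between the x axis of good0 and the x axis of charger, either way round below 0.15 rad) or (horizontal distance between good0 and pocket3 below 0.008 m and z of good0 in the frame of pocket3 between 0.017 and 0.026 m and angle between the x axis of good0 and the x axis of charger, either way round below 0.15 rad)) and ((horizontal distance between good1 and pocket0 below 0.008 m and z of good1 in the frame of pocket0 between 0.017 and 0.026 m and angle between the x axis of good1 and the x axis of charger, either way round below 0.15 rad) or (horizontal distance between good1 and pocket1 below 0.008 m and z of good1 in the frame of pocket1 between 0.017 and 0.026 m and angle between the x axis of good1 and the x axis of charger, either way round below 0.15 rad) or (horizontal distance between good1 and pocket2 below 0.008 m and z of good1 in the frame of pocket2 between 0.017 and 0.026 m and angle between the x axis of good1 and the x axis of charger, either way round below 0.15 rad) or (horizontal distance between good1 and pocket3 below 0.008 m and z of good1 in the frame of pocket3 between 0.017 and 0.026 m and angle between the x axis of good1 and the x axis of charger, either way round below 0.15 rad)) and ((horizontal distance between good2 and pocket0 below 0.008 m and z of good2 in the frame of pocket0 between 0.017 and 0.026 m and angle between the x axis of good2 and the x axis of charger, either way round below 0.15 rad) or (horizontal distance between good2 and pocket1 below 0.008 m and z of good2 in the frame of pocket1 between 0.017 and 0.026 m and angle between the x axis of good2 and the x axis of charger, either way round below 0.15 rad) or (horizontal distance between good2 and pocket2 below 0.008 m and z of good2 in the frame of pocket2 between 0.017 and 0.026 m and angle between the x axis of good2 and the x axis of charger, either way round below 0.15 rad) or (horizontal distance between good2 and pocket3 below 0.008 m and z of good2 in the frame of pocket3 between 0.017 and 0.026 m and angle between the x axis of good2 and the x axis of charger, either way round below 0.15 rad)) and ((horizontal distance between good3 and pocket0 below 0.008 m and z of good3 in the frame of pocket0 between 0.017 and 0.026 m and angle between the x axis of good3 and the x axis of charger, either way round below 0.15 rad) or (horizontal distance between good3 and pocket1 below 0.008 m and z of good3 in the frame of pocket1 between 0.017 and 0.026 m and angle between the x axis of good3 and the x axis of charger, either way round below 0.15 rad) or (horizontal distance between good3 and pocket2 below 0.008 m and z of good3 in the frame of pocket2 between 0.017 and 0.026 m and angle between the x axis of good3 and the x axis of charger, either way round below 0.15 rad) or (horizontal distance between good3 and pocket3 below 0.008 m and z of good3 in the frame of pocket3 between 0.017 and 0.026 m and angle between the x axis of good3 and the x axis of charger, either way round below 0.15 rad)) and value of joint switch below 0.4 rad), for 0.2 s.
3. the charger's lever is pushed on (beyond 0.8 rad) (value of joint switch above 0.8 rad), for 0.2 s.
At the end, for the whole second after the job is handed in: Each blue block flat in its own pocket: centre within 8 mm of the pocket's centre, at most 26 mm above its floor, along it within 0.15 rad; lever beyond 0.8 rad; red blocks' centres in the red bin, drivers' handle centres in the wooden box, under 60 mm above the table; all at rest (((horizontal distance between good0 and pocket0 below 0.008 m and z of good0 in the frame of pocket0 between 0.017 and 0.026 m and angle between the x axis of good0 and the x axis of charger, either way round below 0.15 rad) or (horizontal distance between good0 and pocket1 below 0.008 m and z of good0 in the frame of pocket1 between 0.017 and 0.026 m and angle between the x axis of good0 and the x axis of charger, either way round below 0.15 rad) or (horizontal distance between good0 and pocket2 below 0.008 m and z of good0 in the frame of pocket2 between 0.017 and 0.026 m and angle between the x axis of good0 and the x axis of charger, either way round below 0.15 rad) or (horizontal distance between good0 and pocket3 below 0.008 m and z of good0 in the frame of pocket3 between 0.017 and 0.026 m and angle between the x axis of good0 and the x axis of charger, either way round below 0.15 rad)) and ((horizontal distance between good1 and pocket0 below 0.008 m and z of good1 in the frame of pocket0 between 0.017 and 0.026 m and angle between the x axis of good1 and the x axis of charger, either way round below 0.15 rad) or (horizontal distance between good1 and pocket1 below 0.008 m and z of good1 in the frame of pocket1 between 0.017 and 0.026 m and angle between the x axis of good1 and the x axis of charger, either way round below 0.15 rad) or (horizontal distance between good1 and pocket2 below 0.008 m and z of good1 in the frame of pocket2 between 0.017 and 0.026 m and angle between the x axis of good1 and the x axis of charger, either way round below 0.15 rad) or (horizontal distance between good1 and pocket3 below 0.008 m and z of good1 in the frame of pocket3 between 0.017 and 0.026 m and angle between the x axis of good1 and the x axis of charger, either way round below 0.15 rad)) and ((horizontal distance between good2 and pocket0 below 0.008 m and z of good2 in the frame of pocket0 between 0.017 and 0.026 m and angle between the x axis of good2 and the x axis of charger, either way round below 0.15 rad) or (horizontal distance between good2 and pocket1 below 0.008 m and z of good2 in the frame of pocket1 between 0.017 and 0.026 m and angle between the x axis of good2 and the x axis of charger, either way round below 0.15 rad) or (horizontal distance between good2 and pocket2 below 0.008 m and z of good2 in the frame of pocket2 between 0.017 and 0.026 m and angle between the x axis of good2 and the x axis of charger, either way round below 0.15 rad) or (horizontal distance between good2 and pocket3 below 0.008 m and z of good2 in the frame of pocket3 between 0.017 and 0.026 m and angle between the x axis of good2 and the x axis of charger, either way round below 0.15 rad)) and ((horizontal distance between good3 and pocket0 below 0.008 m and z of good3 in the frame of pocket0 between 0.017 and 0.026 m and angle between the x axis of good3 and the x axis of charger, either way round below 0.15 rad) or (horizontal distance between good3 and pocket1 below 0.008 m and z of good3 in the frame of pocket1 between 0.017 and 0.026 m and angle between the x axis of good3 and the x axis of charger, either way round below 0.15 rad) or (horizontal distance between good3 and pocket2 below 0.008 m and z of good3 in the frame of pocket2 between 0.017 and 0.026 m and angle between the x axis of good3 and the x axis of charger, either way round below 0.15 rad) or (horizontal distance between good3 and pocket3 below 0.008 m and z of good3 in the frame of pocket3 between 0.017 and 0.026 m and angle between the x axis of good3 and the x axis of charger, either way round below 0.15 rad)) and x of dead0 in the frame of recycle between -0.072 and 0.072 m and y of dead0 in the frame of recycle between -0.097 and 0.097 m and z of each of dead0, dead1 in the frame of recycle below 0.06 m and x of dead1 in the frame of recycle between -0.072 and 0.072 m and y of dead1 in the frame of recycle between -0.097 and 0.097 m and x of driver0 in the frame of toolbox between -0.072 and 0.072 m and y of driver0 in the frame of toolbox between -0.097 and 0.097 m and z of each of driver0, driver1 in the frame of toolbox below 0.06 m and x of driver1 in the frame of toolbox between -0.072 and 0.072 m and y of driver1 in the frame of toolbox between -0.097 and 0.097 m and linear speed of each of good0, good1, good2, good3, dead0, dead1, driver0, driver1 below 0.03 m/s and value of joint switch above 0.8 rad); the robot touches nothing.
It fails at once if the flux jar is knocked over (tilted more than 0.6 rad) (angle between jar's own z axis and vertical above 0.6 rad).
Of good0, good1, good2, good3 only 3 to 4 are there at a start; the rules pass over those that are not, and their reading is None.
Of dead0, dead1 only 1 to 2 are there at a start; the rules pass over those that are not, and their reading is None.
At some moment in a run one of good0, good1, good2, good3, dead0, dead1, driver0, driver1 may be knocked a few centimetres aside while the robot is not near it.
Once in a run the grip may slacken for a moment while it holds something.
It also fails if it takes over 210 s, if anything falls off the work surface, if the arm or the gripper's body presses on something with over 40 N, if the wrist force passes 120 N, or if a joint passes its speed limit or range.

## Working session

There is one attempt and no reset: what is moved stays moved. The work goes in short steps, Python scripts to look and compute and a tool call to move; the robot and the scene stay as the last step left them, time stands still between calls to the robot, and variables do not carry over. Pictures are saved under pics/ and viewed, at most 14 in all, crops included, and the job is handed in when it is done.

Besides the shell and the picture viewer there is one more tool, called after "Request:" by a JSON object that holds its "fn" and its "kwargs". move_arm: Moves the arm, as the interface text tells. Its arguments: {"type":"object","properties":{"moves":{"type":"array"},"newtons":{"type":"number"}},"required":["moves"]}

```bash
ls; mkdir -p pics
cat > h.py <<'E'
import numpy as np, cv2
from workcell import env
def cam(n):
    c=env.read_camera(n); c['R']=cv2.Rodrigues(np.array(c['rvec'],float))[0]; c['K']=np.array(c['camera_matrix'],float); c['t']=np.array(c['tvec'],float).ravel(); c['pixels']=np.asarray(c['pixels'],np.uint8); return c
def ray(c,uv,z):
    uv=np.atleast_2d(np.array(uv,float)); d=np.c_[uv,np.ones(len(uv))]@np.linalg.inv(c['K']).T@c['R']; o=-c['R'].T@c['t']
    return o+d*((z-o[2])/d[:,2])[:,None]
def proj(c,P):
    return cv2.projectPoints(np.atleast_2d(np.array(P,float)),c['R'],c['t'],c['K'],None)[0][:,0]
def save(c,n,s=1.4):
    cv2.imwrite('pics/'+n,cv2.resize(c['pixels'][:,:,::-1],None,fx=s,fy=s,interpolation=cv2.INTER_CUBIC))
E
python3 - <<'E'
from h import *
for n in ['scene','side']:
    c=cam(n); save(c,n+'0.png'); print(n,-c['R'].T@c['t'],c['K'][0,0]); np.save(n+'.npy',c,allow_pickle=True)
print(env.get_state())
E
```

```text
pics
scene [ 1.14084055 -0.70280881  1.2462752 ] 516.8720659309735
side [0.32258819 0.71444909 0.52075478] 410.43242631957577
{'clock': 0.1, 'joint_pos': array([1.18341788e+00, 3.13960523e-01, 4.50839356e-02, 1.30360558e+00,
       9.81486635e-06, 1.43121112e+00]), 'qvel': array([ 0.00070521, -0.00167252,  0.00171377,  0.000106  , -0.0004574 ,
       -0.00063508]), 'tau': array([ 2.02461553e-03, -4.81724310e+01,  2.99244636e+01,  1.27458310e-02,
       -1.40416128e-04, -8.63422720e-07]), 'tcp_pos': array([0.14085484, 0.5570187 , 0.23847446]), 'orientation': array([-2.24271522e-04,  1.23579848e-01,  9.92334274e-01, -8.12552524e-04]), 'wrist_force': array([-0.32514649,  0.23112921, -0.67711462]), 'ft_torque': array([-0.00917956,  0.02875745, -0.03179597]), 'grip_force': 0.0, 'finger_gap': 0.0853868606624194}
```

View pics/scene0.png

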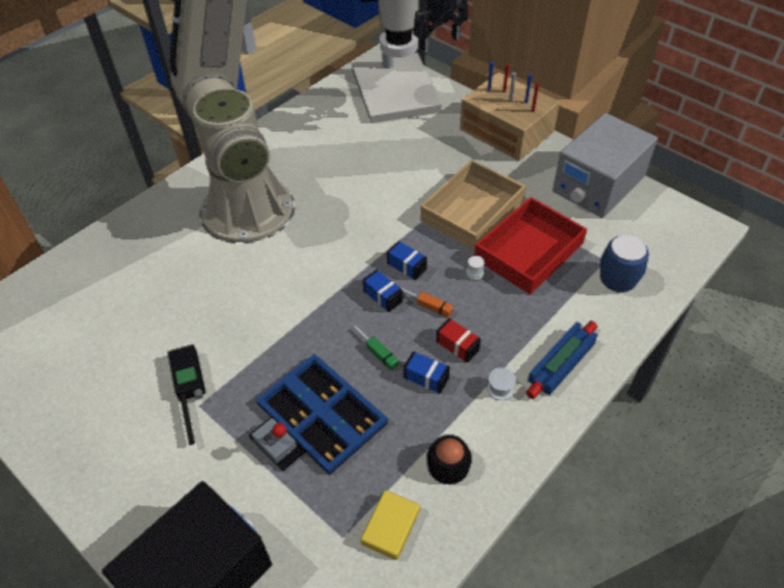

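View pics/side0.png

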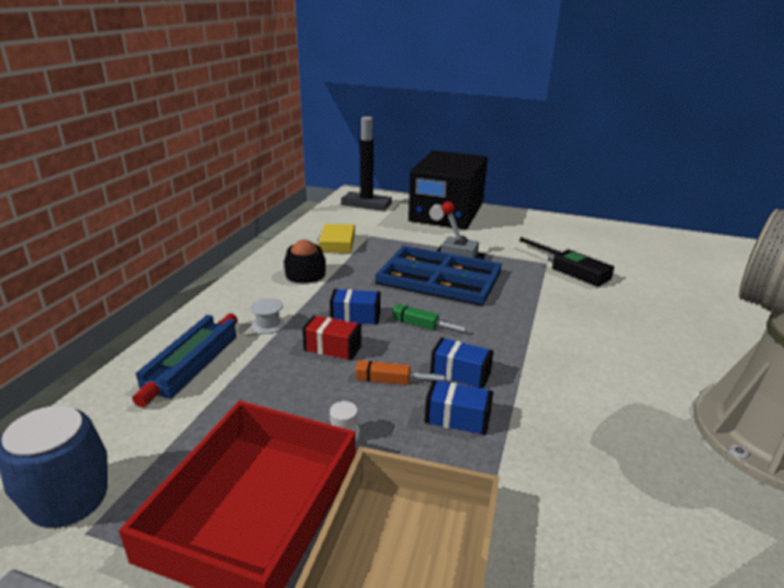

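The scene shows three blue blocks at about (407,260), (383,290) and (427,371), and one red block at (458,340). The orange driver is at (435,303) and the green one at (381,351). The charger is at (322,412) with its red lever ball at (280,430), and the jar is at (475,267). The bins are at the top right.

Run:
```python
from h import *
c=np.load('scene.npy',allow_pickle=True).item()
for n,uv,z in [('b1',(407,254),.044),('b2',(383,284),.044),('b3',(427,364),.044),('red',(459,334),.044),('orange',(435,302),.024),('otip',(405,291),.012),('green',(381,350),.024),('gtip',(355,329),.012),('jar',(476,261),.045),('chL',(257,401),.022),('chT',(315,357),.022),('chR',(386,418),.022),('chB',(331,467),.022),('ball',(280,430),.1),
 ('tb l',(421,203),.05),('tb t',(475,163),.05),('tb r',(525,185),.05),('rl',(476,243),.05),('rt',(531,200),.05),('rr',(586,237),.05),('rb',(530,288),.05)]:
    print(n,ray(c,np.array(uv)/1.4,z)[0].round(3))
w=cam('wrist');print(-w['R'].T@w['t'],w['R'].round(2),w['K']);save(w,'w0.png')
```

```text
b1 [0.42  0.116 0.044]
b2 [0.439 0.016 0.044]
b3 [ 0.644 -0.079  0.044]
red [0.646 0.02  0.044]
orange [0.546 0.065 0.024]
otip [0.47  0.053 0.012]
green [ 0.543 -0.104  0.024]
gtip [ 0.459 -0.095  0.012]
jar [0.55  0.2   0.045]
chL [ 0.442 -0.352  0.022]
chT [ 0.453 -0.205  0.022]
chR [ 0.656 -0.213  0.022]
chB [ 0.649 -0.355  0.022]
ball [ 0.562 -0.387  0.1  ]
tb l [0.342 0.256 0.05 ]
tb t [0.35  0.453 0.05 ]
tb r [0.491 0.469 0.05 ]
rl [0.519 0.24  0.05 ]
rt [0.532 0.435 0.05 ]
rr [0.695 0.418 0.05 ]
rb [0.687 0.211 0.05 ]
[0.06329094 0.57641152 0.37273224] [[ 0.25  0.97 -0.  ]
 [ 0.92 -0.23  0.31]
 [ 0.3  -0.08 -0.95]] [[342.89865761   0.         279.9904636 ]
 [  0.         342.89865761 208.10551351]
 [  0.           0.           1.        ]]
```

Request:
{"fn": "move_arm", "kwargs": {"moves": [0.26,-0.36,0.06,0.248,0,0.26,-0.36,0.06,0.248,0,0.26,-0.36,0.06,0.248,0,0.26,-0.36,0.06,0.248,0,0.26,-0.36,0.06,0.248,0,0.26,-0.36,0.06,0.248,0,0.26,-0.36,0.06,0.248,0,0.26,-0.36,0.06,0.248,0,0.26,-0.36,0.06,0.248,0,0.26,-0.36,0.06,0.248,0,0.26,-0.36,0.06,0.248,0,0.26,-0.36,0.06,0.248,0]}}

```text
clock: 1.15
tcp_pos: [0.4047, 0.1933, 0.2999]
orientation: [0.001, 0.004, 1.0, -0.001]
wrist_force: [0.2, 0.3, 0.2]
finger_gap: 0.0001
grip_force: 0.0
```

Request:
{"fn": "move_arm", "kwargs": {"moves": [0.03,-0.2,0.06,0,0,0.03,-0.2,0.06,0,0,0.03,-0.2,0.06,0,0,0.03,-0.2,0.06,0,0,0.03,-0.2,0.06,0,0,0.03,-0.2,0.06,0,0,0.03,-0.2,0.06,0,0,0.03,-0.2,0.06,0,0]}}

```text
clock: 1.82
tcp_pos: [0.4308, -0.0023, 0.3589]
orientation: [-0.0, 0.0, 1.0, 0.0]
wrist_force: [-0.3, -0.3, -0.3]
finger_gap: 0.0001
grip_force: 0.0
```

Run:
```python
from h import *
w=cam('wrist');save(w,'w1.png');np.save('w1.npy',w,allow_pickle=True)
print(env.get_state()['tcp_pos'],env.get_state()['orientation'],env.get_state()['joint_pos'])
# ball: triangulate
pts=[]
for n in ['scene','side']:
    c=np.load(n+'.npy',allow_pickle=True).item()
    h=cv2.cvtColor(c['pixels'],cv2.COLOR_RGB2HSV)
    m=(((h[...,0]<6)|(h[...,0]>174))&(h[...,1]>150)&(h[...,2]>70)).astype(np.uint8)
    k,l,s,ce=cv2.connectedComponentsWithStats(m)
    e=np.array([[280,430]])/1.4 if n=='scene' else np.array([[448,208]])/1.4
    cand=[(np.hypot(*(ce[i]-e[0])),ce[i],s[i,4]) for i in range(1,k) if s[i,4]>8]
    b=min(cand,key=lambda a:a[0]);print(n,b)
    pts.append((c,b[1]))
P=[c['K']@np.c_[c['R'],c['t']] for c,_ in pts]
X=cv2.triangulatePoints(P[0],P[1],pts[0][1].reshape(2,1),pts[1][1].reshape(2,1)).ravel();print(X[:3]/X[3])
```

```text
[ 0.43059455 -0.00156824  0.35877068] [-5.90826021e-04 -4.21985910e-04  9.99999649e-01  4.17349532e-04] [-1.90926938e-01  2.37499683e-02 -1.44594312e-02  1.53390576e+00
  5.94733934e-04 -1.91771302e-01]
scene (np.float64(0.9745022935381525), array([199.04347826, 306.95652174]), np.int32(69))
side (np.float64(1.294549206806997), array([319.34545455, 147.45454545]), np.int32(55))
[ 0.56391142 -0.39051869  0.10904017]
```

View pics/w1.png

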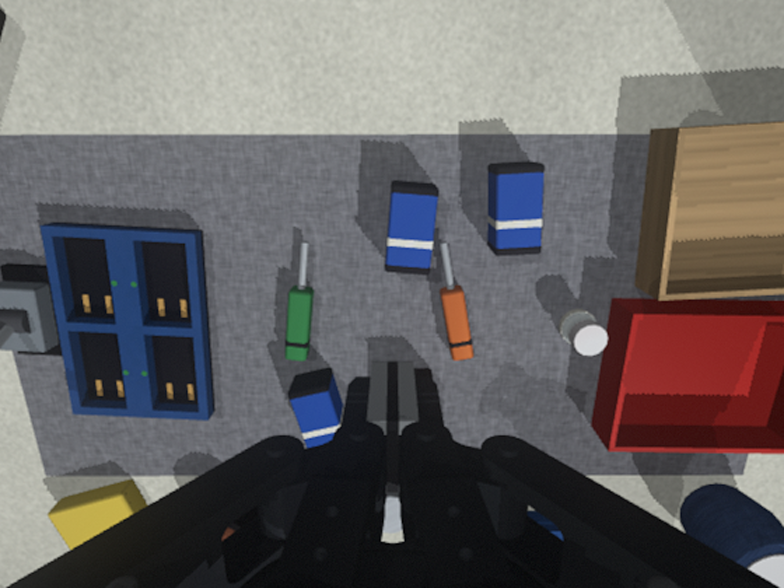

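The wrist view is good. The charger's frame spans about (43,225) to (213,418). Blue blocks are at (412,227), (516,208) and (317,407). The green driver is at (300,300), the orange at (455,310) and the jar at (585,335). The lever ball triangulates to (0.564, -0.391, 0.109), so it is leaning on. I'll push it to −x.

Request:
{"fn": "move_arm", "kwargs": {"moves": [0.19,-0.388,-0.11,0,0,0.19,-0.388,-0.11,0,0,0.19,-0.388,-0.11,0,0,0.19,-0.388,-0.11,0,0,0.19,-0.388,-0.11,0,0,0.19,-0.388,-0.11,0,0,0.19,-0.388,-0.11,0,0,0.19,-0.388,-0.11,0,0,0.19,-0.388,-0.11,0,0,0.19,-0.388,-0.11,0,0,0.19,-0.388,-0.11,0,0,0.19,-0.388,-0.11,0,0]}}

```text
clock: 2.87
tcp_pos: [0.6225, -0.3923, 0.242]
orientation: [-0.003, 0.0, 1.0, 0.002]
wrist_force: [-1.5, 0.8, -1.8]
finger_gap: 0.0002
grip_force: 0.0
```

Request:
{"fn": "move_arm", "kwargs": {"moves": [0,0,-0.05,0,0,0,0,-0.1,0,0,0,0,-0.155,0,0,0,0,-0.155,0,0,0,0,-0.155,0,0]}}

```text
clock: 3.28
tcp_pos: [0.6177, -0.3839, 0.0853]
orientation: [-0.006, -0.002, 1.0, 0.005]
wrist_force: [-0.7, 0.7, -2.0]
finger_gap: -0.0
grip_force: 0.0
```

Request:
{"fn": "move_arm", "kwargs": {"moves": [-0.02,0,0,0,0,-0.03,0,0,0,0,-0.04,0,0,0,0,-0.05,0,0,0,0,-0.06,0,0,0,0,-0.07,0,0,0,0,-0.08,0,0,0,0,-0.09,0,0,0,0,-0.092,0,0,0,0,-0.092,0,0,0,0,-0.092,0,0,0,0]}}

```text
clock: 4.2
tcp_pos: [0.5303, -0.3901, 0.0959]
orientation: [0.001, -0.001, 1.0, -0.001]
wrist_force: [0.2, 0.0, -0.3]
finger_gap: -0.0004
grip_force: 0.0
```

Request:
{"fn": "move_arm", "kwargs": {"moves": [0.03,0,0,0,0,0.04,0,0.05,0,0,0.04,0.03,0.1,0,0,0.03,0.08,0.14,0,0,-0.06,0.15,0.18,0,0,-0.06,0.15,0.18,0,0,-0.06,0.15,0.18,0,0,-0.06,0.15,0.18,0,0,-0.06,0.15,0.18,0,0,-0.06,0.15,0.18,0,0]}}

```text
clock: 5.03
tcp_pos: [0.4697, -0.2398, 0.2767]
orientation: [0.002, -0.001, 1.0, -0.001]
wrist_force: [-0.5, -0.1, -0.9]
finger_gap: -0.0002
grip_force: 0.0
```

Run:
```python
from h import *
w=cam('wrist');save(w,'w2.png');np.save('w2.npy',w,allow_pickle=True)
s=cam('scene');np.save('scene2.npy',s,allow_pickle=True)
h=cv2.cvtColor(s['pixels'],cv2.COLOR_RGB2HSV)
m=(((h[...,0]<6)|(h[...,0]>174))&(h[...,1]>150)&(h[...,2]>70)).astype(np.uint8)
k,l,st,ce=cv2.connectedComponentsWithStats(m)
for i in range(1,k):
    if st[i,4]>8 and ce[i][0]<250: print(ce[i],st[i],ray(s,ce[i],.105))
```

```text
[184.20588235 291.69117647] [180 287  10  10  68] [[ 0.50188724 -0.38490211  0.105     ]]
```

View pics/w2.png

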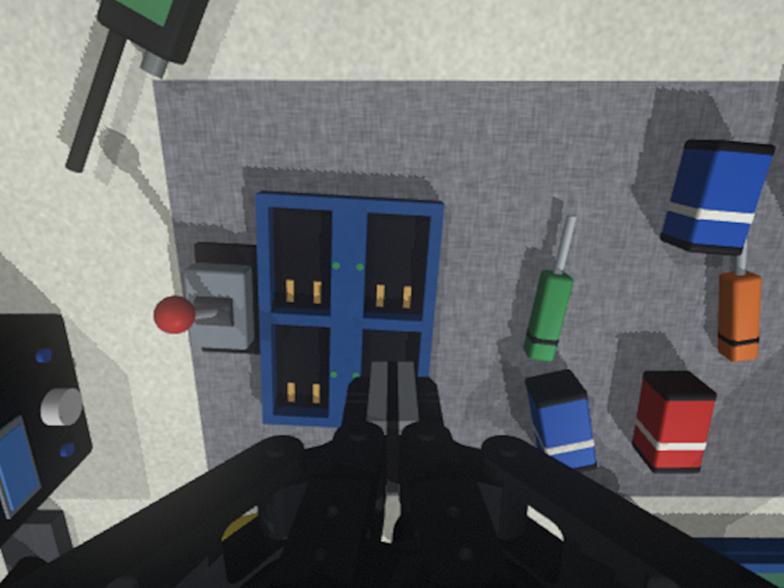

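The lever ball now triangulates to x=0.502, so the lever is off. I'll zoom in on the charger and the blocks to get precise corners.

Run:
```python
from h import *
w=np.load('w2.npy',allow_pickle=True).item()['pixels'];a=w[125:315,170:330]
a=cv2.resize(a[:,:,::-1],None,fx=3,fy=3,interpolation=cv2.INTER_CUBIC)
w=np.load('w1.npy',allow_pickle=True).item()['pixels'];b=w[105:205,265:400]
b=cv2.resize(b[:,:,::-1],None,fx=2.2,fy=2.2,interpolation=cv2.INTER_CUBIC)
c=np.zeros((a.shape[0],a.shape[1]+b.shape[1],3),np.uint8);c[:,:480]=cv2.convertScaleAbs(a,alpha=1.6);c[:b.shape[0],480:]=b
w=np.load('w2.npy',allow_pickle=True).item()['pixels'];b=w[255:345,370:520]
b=cv2.resize(b[:,:,::-1],None,fx=1.9,fy=1.9,interpolation=cv2.INTER_CUBIC);c[300:300+b.shape[0],480:480+b.shape[1]]=b
print(c.shape);cv2.imwrite('pics/crop.png',c)
```

```text
(570, 777, 3)
```

View pics/crop.png

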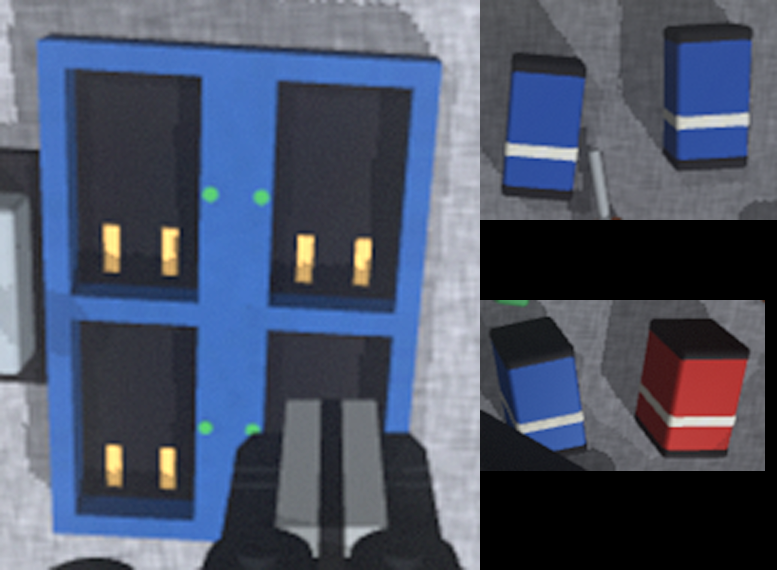

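```bash
cat >> h.py <<'E'
def hsvm(c,h0,h1,s=120,v=60):
    h=cv2.cvtColor(c['pixels'],cv2.COLOR_RGB2HSV); H=h[...,0].astype(int)
    a=(H>=h0)&(H<=h1) if h0<=h1 else (H>=h0)|(H<=h1)
    return (a&(h[...,1]>s)&(h[...,2]>v)).astype(np.uint8)
def blobs(c,m,z,amin=150,close=7):
    m=cv2.morphologyEx(m,cv2.MORPH_CLOSE,np.ones((close,close),np.uint8))
    for q in cv2.findContours(m,cv2.RETR_EXTERNAL,cv2.CHAIN_APPROX_NONE)[0]:
        if cv2.contourArea(q)<amin: continue
        P=ray(c,q[:,0],z)[:,:2].astype(np.float32)
        (x,y),(a,b),t=cv2.minAreaRect(P)
        if a<b: a,b,t=b,a,t+90
        t=np.deg2rad((t+90)%180-90)
        V=cv2.cvtColor(c['pixels'],cv2.COLOR_RGB2HSV)[...,2]
        print('ctr %.4f %.4f L %.4f W %.4f yaw %.3f px %s'%(x,y,a,b,t,q[:,0].mean(0).round()))
E
python3 - <<'E'
from h import *
c=np.load('w2.npy',allow_pickle=True).item()
D=np.array([(-107,-76,40,40),(-107,76,440,62),(107,-76,55,533),(-97,-66,66,69),(-97,-14,202,76),(-5,-14,199,303),(-5,-66,70,296),(-97,14,278,82),(-97,66,413,90),(-5,14,269,306),(-5,66,395,312),(5,-66,72,320),(5,-14,198,326),(97,-14,194,522),(97,-66,78,517),(5,14,267,333),(5,66,392,337)],float)
uv=D[:,2:]/3+[170,125]-.33; W=ray(c,uv,.022)[:,:2]; A=D[:,:2]/1000
a0,b0=A.mean(0),W.mean(0); U,S,Vt=np.linalg.svd((A-a0).T@(W-b0)); R=(U@Vt).T; t=b0-R@a0
print('charger',t,'yaw',np.arctan2(R[1,0],R[0,0]),'res mm',(np.linalg.norm(A@R.T+t-W,axis=1)*1e3).round(1))
for n,p in zip('0123',[(-.051,.04),(-.051,-.04),(.051,.04),(.051,-.04)]): print('pocket',n,(R@p+t).round(4))
for f in ['w1','w2']:
    c=np.load(f+'.npy',allow_pickle=True).item()
    h=cv2.cvtColor(c['pixels'],cv2.COLOR_RGB2HSV)
    for p in ([(294,160),(368,140),(225,285),(303,160)] if f=='w1' else [(400,300),(500,140),(480,295)]): print(p,h[p[1],p[0]])
    print(f);blobs(c,hsvm(c,105,130),.044,600); print('red');blobs(c,hsvm(c,172,6),.044,600)
    print('or');blobs(c,hsvm(c,7,16,150,80),.024,150);print('gr');blobs(c,hsvm(c,55,85,110,40),.024,150)
E
```

```text
charger [ 0.54608152 -0.28000478] yaw -0.05396831083151283 res mm [1.2 1.2 1.1 0.6 0.3 0.3 0.4 0.7 0.9 0.7 1.  0.5 0.4 0.7 1.  1.3 0.9]
pocket 0 [ 0.4973 -0.2373]
pocket 1 [ 0.493  -0.3172]
pocket 2 [ 0.5992 -0.2428]
pocket 3 [ 0.5948 -0.3227]
(294, 160) [111 179 157]
(368, 140) [111 179 157]
(225, 285) [111 183 156]
(303, 160) [111 179 158]
w1
ctr 0.6339 -0.0800 L 0.0771 W 0.0526 yaw 0.247 px [227. 294.]
ctr 0.5354 -0.2648 L 0.2041 W 0.1501 yaw -0.056 px [ 93. 228.]
ctr 0.4367 0.0157 L 0.0702 W 0.0436 yaw -0.084 px [293. 164.]
ctr 0.4181 0.1130 L 0.0708 W 0.0493 yaw 0.061 px [369. 150.]
red
ctr 0.5950 0.3224 L 0.2170 W 0.1793 yaw 1.559 px [499. 265.]
or
ctr 0.5410 0.0660 L 0.0785 W 0.0226 yaw 0.199 px [326. 232.]
gr
ctr 0.5398 -0.1007 L 0.0816 W 0.0239 yaw -0.116 px [213. 231.]
(400, 300) [111 167 160]
(500, 140) [112 175  70]
(480, 295) [  0 177 180]
w2
ctr 0.6825 -0.5828 L 0.0986 W 0.0328 yaw -0.250 px [ 11. 333.]
ctr 0.6419 -0.0880 L 0.0803 W 0.0490 yaw 0.244 px [402. 307.]
ctr 0.5362 -0.2786 L 0.2025 W 0.1432 yaw -0.056 px [247. 217.]
ctr 0.4359 0.0031 L 0.0702 W 0.0661 yaw -0.084 px [509. 143.]
red
ctr 0.6348 0.0076 L 0.0897 W 0.0654 yaw 0.016 px [480. 305.]
or
ctr 0.5381 0.0630 L 0.0868 W 0.0301 yaw 0.289 px [531. 224.]
gr
ctr 0.5397 -0.1063 L 0.0814 W 0.0272 yaw -0.131 px [391. 225.]
```

Request:
{"fn": "move_arm", "kwargs": {"moves": [0.07,0.138,-0.1,-0.12,0.06,0.07,0.138,-0.1,-0.12,0.06,0.07,0.138,-0.1,-0.12,0.06,0.07,0.138,-0.1,-0.12,0.06,0.07,0.138,-0.15,-0.12,0.06,0.07,0.138,-0.19,-0.12,0.06,0.07,0.138,-0.23,-0.12,0.06,0.07,0.138,-0.25,-0.12,0.06,0.07,0.138,-0.263,-0.12,0.06,0.07,0.138,-0.263,-0.12,0.06,0.07,0.138,-0.263,-0.12,0.06]}}

```text
clock: 6.05
tcp_pos: [0.5387, -0.1027, 0.0095]
orientation: [-0.002, 0.06, 0.998, 0.0]
wrist_force: [-0.1, 1.3, 1.0]
finger_gap: 0.0603
grip_force: 0.0
```

Request:
{"fn": "move_arm", "kwargs": {"moves": [0,0,0,0,0,0,0,0,0,0,0,0,0,0,0,0,0,0,0,0,0,0,0,0,0,0,0,0.03,0,0,0,0,0.07,0,0,0,0,0.1,0,0,0,0,0.13,0,0,0,0,0.13,0,0], "newtons": 50}}

```text
clock: 6.88
tcp_pos: [0.5425, -0.1036, 0.1481]
orientation: [0.005, 0.06, 0.998, -0.001]
wrist_force: [1.7, -0.4, -0.7]
finger_gap: 0.0231
grip_force: 49.3
```

Run:
```python
from h import *
c=np.load('w1.npy',allow_pickle=True).item()
blobs(c,hsvm(c,105,130,100,125),.044,300)
c=np.load('w2.npy',allow_pickle=True).item()
blobs(c,hsvm(c,105,130,100,125),.044,300);print('red');blobs(c,hsvm(c,172,6,100,140),.044,300)
c=np.load('w1.npy',allow_pickle=True).item()
for n,uv in [('tb',(652,129)),('tbn',(643,292)),('red L',(612,300)),('redb',(593,440)),('jar',(590,340))]: print(n,ray(c,np.array(uv)/1.4,.05)[0])
```

```text
ctr 0.6421 -0.0832 L 0.0613 W 0.0416 yaw 0.247 px [225. 298.]
ctr 0.4370 0.0162 L 0.0685 W 0.0419 yaw -0.086 px [294. 164.]
ctr 0.4182 0.1170 L 0.0687 W 0.0417 yaw 0.056 px [371. 150.]
ctr 0.6458 -0.0828 L 0.0690 W 0.0413 yaw 0.249 px [407. 309.]
ctr 0.4620 0.0132 L 0.0412 W 0.0187 yaw 1.489 px [515. 166.]
ctr 0.4238 0.0164 L 0.0422 W 0.0412 yaw -0.084 px [526. 130.]
red
ctr 0.6444 0.0199 L 0.0673 W 0.0409 yaw 0.009 px [489. 310.]
tb [0.34598824 0.22579552 0.05      ]
tbn [0.49614238 0.24200294 0.05      ]
red L [0.50430994 0.21299293 0.05      ]
redb [0.66433337 0.21492432 0.05      ]
jar [0.54678926 0.1968412  0.05      ]
```

Request:
{"fn": "move_arm", "kwargs": {"moves": [-0.08,0.25,0.02,1.2,0,-0.08,0.25,0.02,1.2,0,-0.08,0.25,0.02,1.2,0,-0.08,0.25,0.02,1.2,0,-0.08,0.25,0.02,1.2,0,-0.08,0.25,0.02,1.2,0,-0.08,0.25,0.02,1.2,0,-0.08,0.25,0.02,1.2,0,-0.08,0.25,0.02,1.2,0,-0.08,0.25,0.02,1.2,0,-0.08,0.25,0.02,1.2,0]}}

```text
clock: 7.8
tcp_pos: [0.4585, 0.1478, 0.1611]
orientation: [-0.0, -0.515, 0.857, 0.0]
wrist_force: [0.1, -1.0, -0.2]
finger_gap: 0.0227
grip_force: 49.5
```

Request:
{"fn": "move_arm", "kwargs": {"moves": [-0.077,0.24,0,0.45,0,-0.077,0.24,0,0.45,0,-0.077,0.24,0,0.45,0,-0.077,0.24,0,0.45,0,-0.077,0.24,0,0.45,0,-0.077,0.24,0,0.45,0,-0.077,0.24,-0.04,0.45,0,-0.077,0.24,-0.08,0.45,0,-0.077,0.24,-0.11,0.45,0,-0.077,0.24,-0.135,0.45,0,-0.077,0.24,-0.135,0.45,0,-0.077,0.24,-0.135,0.45,0]}}

```text
clock: 8.8
tcp_pos: [0.3808, 0.3864, 0.0252]
orientation: [-0.002, -0.692, 0.722, 0.0]
wrist_force: [-0.4, 0.4, -0.4]
finger_gap: 0.0232
grip_force: 49.6
```

Request:
{"fn": "move_arm", "kwargs": {"moves": [0,0,0,0,0.04,0,0,0,0,0.045,0,0,0,0,0.045,0,0,0.04,0,0.045,0,0,0.08,0,0.045,0,0,0.12,0,0.045,0,0,0.15,0,0.045]}}

```text
clock: 9.38
tcp_pos: [0.3831, 0.3882, 0.1814]
orientation: [0.003, -0.692, 0.721, -0.0]
wrist_force: [0.4, 0.3, -0.5]
finger_gap: 0.0448
grip_force: 0.0
```

Request:
{"fn": "move_arm", "kwargs": {"moves": [0.158,-0.322,-0.03,-1.33,0.06,0.158,-0.322,-0.03,-1.33,0.06,0.158,-0.322,-0.03,-1.33,0.06,0.158,-0.322,-0.03,-1.33,0.06,0.158,-0.322,-0.03,-1.33,0.06,0.158,-0.322,-0.03,-1.33,0.06,0.158,-0.322,-0.03,-1.33,0.06,0.158,-0.322,-0.03,-1.33,0.06,0.158,-0.322,-0.03,-1.33,0.06,0.158,-0.322,-0.03,-1.33,0.06,0.158,-0.322,-0.03,-1.33,0.06,0.158,-0.322,-0.03,-1.33,0.06]}}

```text
clock: 10.38
tcp_pos: [0.5409, 0.0644, 0.1477]
orientation: [0.001, -0.098, 0.995, -0.0]
wrist_force: [-0.2, 0.1, 0.4]
finger_gap: 0.0601
grip_force: 0.0
```

Run:
```python
from h import *
c=cam('wrist'); np.save('w3.npy',c,allow_pickle=True)
print('or');blobs(c,hsvm(c,7,16,150,80),.024,150)
print('bl');blobs(c,hsvm(c,105,130,100,125),.044,300);print('red');blobs(c,hsvm(c,172,6,100,140),.044,300)
```

```text
or
ctr 0.5404 0.0664 L 0.0798 W 0.0225 yaw 0.198 px [283. 201.]
bl
ctr 0.6695 -0.0758 L 0.0417 W 0.0185 yaw -1.325 px [ 79. 322.]
ctr 0.6325 -0.0850 L 0.0421 W 0.0418 yaw 0.245 px [ 71. 283.]
ctr 0.4432 0.1181 L 0.0413 W 0.0187 yaw -1.516 px [390.  87.]
ctr 0.4619 0.0140 L 0.0419 W 0.0186 yaw 1.487 px [227.  84.]
ctr 0.4318 0.0081 L 0.0253 W 0.0249 yaw -0.092 px [219.  35.]
ctr 0.4081 0.1161 L 0.0413 W 0.0365 yaw -1.511 px [404.  29.]
ctr 0.4279 0.0317 L 0.0366 W 0.0225 yaw 0.196 px [264.  28.]
red
ctr 0.6685 0.0321 L 0.0185 W 0.0180 yaw -1.562 px [213. 345.]
ctr 0.6306 0.0335 L 0.0422 W 0.0155 yaw -0.001 px [221. 307.]
ctr 0.5647 0.2589 L 0.0888 W 0.0391 yaw -0.001 px [506. 282.]
```

Request:
{"fn": "move_arm", "kwargs": {"moves": [0,0.001,-0.04,0,0.06,0,0.001,-0.08,0,0.06,0,0.001,-0.115,0,0.06,0,0.001,-0.137,0,0.06,0,0.001,-0.137,0,0.06,0,0.001,-0.137,0,0,0,0.001,-0.137,0,0,0,0.001,-0.137,0,0,0,0.001,-0.137,0,0,0,0.001,-0.137,0,0,0,0.001,-0.1,0,0,0,0.001,-0.06,0,0]}}

```text
clock: 11.43
tcp_pos: [0.5378, 0.0665, 0.0858]
orientation: [-0.002, -0.1, 0.995, 0.0]
wrist_force: [0.3, -0.2, -0.3]
finger_gap: 0.0228
grip_force: 49.4
```

Request:
{"fn": "move_arm", "kwargs": {"moves": [0,0,0.07,0,0,-0.05,0.15,0.08,1.2,0,-0.05,0.15,0.08,1.2,0,-0.05,0.15,0.08,1.2,0,-0.05,0.15,0.08,1.2,0,-0.05,0.15,0.08,1.2,0,-0.05,0.15,0.08,1.2,0,-0.05,0.15,0.08,1.2,0,-0.05,0.15,0.08,1.2,0,-0.05,0.15,0.08,1.2,0,-0.05,0.15,0.08,1.2,0,-0.05,0.15,0.08,1.2,0]}}

```text
clock: 12.43
tcp_pos: [0.4903, 0.2166, 0.1674]
orientation: [0.001, -0.645, 0.764, -0.0]
wrist_force: [-0.1, -0.2, -0.5]
finger_gap: 0.0229
grip_force: 49.5
```

Request:
{"fn": "move_arm", "kwargs": {"moves": [-0.046,0.17,0,0.13,0,-0.046,0.17,0,0.13,0,-0.046,0.17,0,0.13,0,-0.046,0.17,0,0.13,0,-0.046,0.17,0,0.13,0,-0.046,0.17,-0.04,0.13,0,-0.046,0.17,-0.08,0.13,0,-0.046,0.17,-0.11,0.13,0,-0.046,0.17,-0.135,0.13,0,-0.046,0.17,-0.135,0.13,0,-0.046,0.17,-0.135,0.13,0]}}

```text
clock: 13.35
tcp_pos: [0.4432, 0.3856, 0.0307]
orientation: [-0.002, -0.692, 0.722, 0.0]
wrist_force: [0.1, 1.0, 0.1]
finger_gap: 0.023
grip_force: 49.5
```

Request:
{"fn": "move_arm", "kwargs": {"moves": [0,0,0,0,0.04,0,0,0,0,0.045,0,0,0,0,0.045,0,0,0.04,0,0.045,0,0,0.08,0,0.045,0,0,0.12,0,0.045,0,0,0.15,0,0.045]}}

```text
clock: 13.93
tcp_pos: [0.4452, 0.3872, 0.1866]
orientation: [0.003, -0.693, 0.721, -0.0]
wrist_force: [0.2, -0.0, 0.4]
finger_gap: 0.045
grip_force: 0.0
```

Request:
{"fn": "move_arm", "kwargs": {"moves": [-0.025,-0.271,0,-1.474,0.08,-0.025,-0.271,0,-1.474,0.08,-0.025,-0.271,0,-1.474,0.08,-0.025,-0.271,0,-1.474,0.08,-0.025,-0.271,0,-1.474,0.08,-0.025,-0.271,0,-1.474,0.08,-0.025,-0.271,0,-1.474,0.08,-0.025,-0.271,0,-1.474,0.08,-0.025,-0.271,0,-1.474,0.08,-0.025,-0.271,0,-1.474,0.08,-0.025,-0.271,0,-1.474,0.08,-0.025,-0.271,0,-1.474,0.08]}}

```text
clock: 14.93
tcp_pos: [0.4198, 0.1153, 0.183]
orientation: [0.002, -0.025, 1.0, 0.0]
wrist_force: [0.4, 0.0, 1.1]
finger_gap: 0.0796
grip_force: 0.0
```

Run:
```python
from h import *
c=cam('wrist'); np.save('w4.npy',c,allow_pickle=True);save(c,'w4.png')
print('bl');blobs(c,hsvm(c,105,130,100,125),.044,300,15)
print('blAll');blobs(c,hsvm(c,105,130,100,60),.044,300,15);print(env.get_state()['tcp_pos'])
```

```text
bl
ctr 0.4367 0.0165 L 0.0682 W 0.0411 yaw -0.081 px [161. 209.]
ctr 0.4178 0.1170 L 0.0679 W 0.0408 yaw 0.049 px [282. 193.]
blAll
ctr 0.6601 -0.0645 L 0.0357 W 0.0231 yaw -1.523 px [ 99. 413.]
ctr 0.4333 0.0208 L 0.0774 W 0.0508 yaw -0.082 px [166. 206.]
ctr 0.4179 0.1165 L 0.0698 W 0.0433 yaw 0.053 px [282. 193.]
[0.41973548 0.11535992 0.18295149]
```

View pics/w4.png

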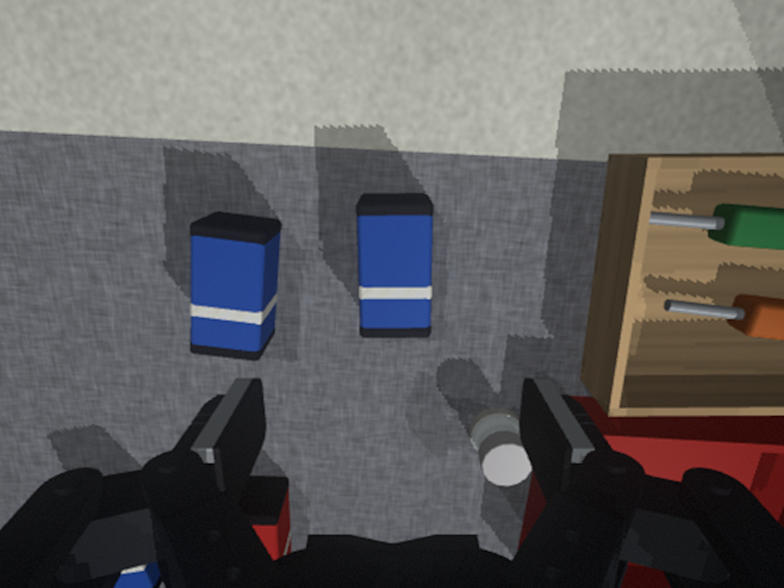

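Request:
{"fn": "move_arm", "kwargs": {"moves": [-0.002,0.0015,-0.04,0,0.08,-0.002,0.0015,-0.08,0,0.08,-0.002,0.0015,-0.12,0,0.08,-0.002,0.0015,-0.14,0,0.08,-0.002,0.0015,-0.157,0,0.08,-0.002,0.0015,-0.157,0,0.08,-0.002,0.0015,-0.157,0,0.08]}}

```text
clock: 15.57
tcp_pos: [0.417, 0.1169, 0.0247]
orientation: [-0.0, -0.029, 1.0, 0.0]
wrist_force: [0.6, 0.1, 0.8]
finger_gap: 0.0798
grip_force: 0.0
```

Request:
{"fn": "move_arm", "kwargs": {"moves": [0,0,0,0,0.03,0,0,0,0,0.03,0,0,0,0,0.03,0,0,0,0,0.03,0,0,0,0,0.03,0,0,0.02,0,0.03,0,0,0.05,0,0.03,0,0,0.09,0,0.03,0,0,0.11,0,0.03,0,0,0.11,0,0.03], "newtons": 70}}

```text
clock: 16.4
tcp_pos: [0.4205, 0.1174, 0.1395]
orientation: [0.005, -0.028, 1.0, 0.0]
wrist_force: [0.4, 1.0, -3.2]
finger_gap: 0.0426
grip_force: 72.8
```

Request:
{"fn": "move_arm", "kwargs": {"moves": [0.1815,-0.3598,0,-0.11,0.03,0.1815,-0.3598,0,-0.11,0.03,0.1815,-0.3598,0,-0.11,0.03,0.1815,-0.3598,0,-0.11,0.03,0.1815,-0.3598,0,-0.11,0.03,0.1815,-0.3598,0,-0.11,0.03,0.1815,-0.3598,0,-0.11,0.03,0.1815,-0.3598,0,-0.11,0.03,0.1815,-0.3598,0,-0.11,0.03,0.1815,-0.3598,0,-0.11,0.03,0.1815,-0.3598,0,-0.11,0.03,0.1815,-0.3598,0,-0.11,0.03]}}

```text
clock: 17.4
tcp_pos: [0.598, -0.2442, 0.1322]
orientation: [-0.001, 0.028, 1.0, 0.001]
wrist_force: [0.1, 1.0, -2.8]
finger_gap: 0.0428
grip_force: 72.9
```

Request:
{"fn": "move_arm", "kwargs": {"moves": [0,0,-0.02,0,0.03,0,0,-0.04,0,0.03,0,0,-0.06,0,0.03,0,0,-0.06,0,0.03,0,0,-0.06,0,0.03,0,0,-0.06,0,0.03]}}

```text
clock: 17.9
tcp_pos: [0.5985, -0.242, 0.0751]
orientation: [0.0, 0.026, 1.0, 0.0]
wrist_force: [0.2, 0.3, -3.4]
finger_gap: 0.0426
grip_force: 72.8
```

Run:
```python
from h import *
s=env.get_state();print(s['tcp_pos'],s['orientation'],s['finger_gap'],s['wrist_force'])
c=cam('wrist'); np.save('w5.npy',c,allow_pickle=True);save(c,'w5.png')
```

```text
[ 0.59854807 -0.24197377  0.07511176] [6.56081018e-05 2.63801656e-02 9.99651976e-01 9.32017399e-05] 0.04255761163791279 [ 0.17020808  0.28673838 -3.4240166 ]
```

View pics/w5.png

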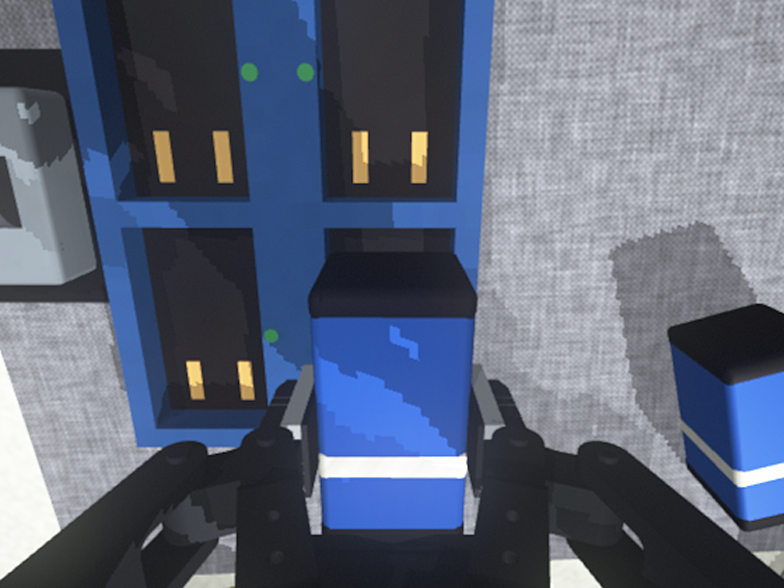

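The block is held level over pocket 2, with its top face spanning about (312,300) to (475,530). I'll lower it.

Request:
{"fn": "move_arm", "kwargs": {"moves": [0,-0.001,-0.012,0,0.03,0,-0.001,-0.022,0,0.03,0,-0.001,-0.032,0,0.03,0,-0.001,-0.038,0,0.03,0,-0.001,-0.041,0,0.03,0,-0.001,-0.041,0,0.03,0,-0.001,-0.041,0,0.03]}}

```text
clock: 18.53
tcp_pos: [0.5985, -0.2438, 0.033]
orientation: [-0.0, 0.027, 1.0, 0.0]
wrist_force: [0.4, -0.3, -3.3]
finger_gap: 0.0431
grip_force: 73.0
```

Request:
{"fn": "move_arm", "kwargs": {"moves": [0,0,0,0,0.055,0,0,0,0,0.06,0,0,0,0,0.06,0,0,0.03,0,0.06,0,0,0.07,0,0.06,0,0,0.11,0,0.06,0,0,0.15,0,0.06,0,0,0.15,0,0.06]}}

```text
clock: 19.2
tcp_pos: [0.6026, -0.246, 0.1935]
orientation: [0.007, 0.027, 1.0, -0.004]
wrist_force: [2.0, -0.1, 1.0]
finger_gap: 0.06
grip_force: 0.0
```

Request:
{"fn": "move_arm", "kwargs": {"moves": [-0.161,0.26,0,-0.03,0.08,-0.161,0.26,0,-0.03,0.08,-0.161,0.26,0,-0.03,0.08,-0.161,0.26,0,-0.03,0.08,-0.161,0.26,0,-0.03,0.08,-0.161,0.26,0,-0.03,0.08,-0.161,0.26,0,-0.03,0.08,-0.161,0.26,0,-0.03,0.08,-0.161,0.26,0,-0.03,0.08,-0.161,0.26,0,-0.03,0.08]}}

```text
clock: 20.03
tcp_pos: [0.4381, 0.0164, 0.184]
orientation: [0.001, 0.041, 0.999, -0.0]
wrist_force: [0.4, -1.5, 0.9]
finger_gap: 0.08
grip_force: 0.0
```

Run:
```python
from h import *
c=cam('wrist'); np.save('w6.npy',c,allow_pickle=True)
blobs(c,hsvm(c,105,130,100,125),.044,300,15);s=env.get_state();print(s['tcp_pos'],s['orientation'])
c=cam('scene');save(c,'s6.png')
blobs(c,hsvm(c,105,130,100,125),.044,60,9)
```

```text
ctr 0.6265 -0.0806 L 0.0330 W 0.0276 yaw 0.291 px [199. 382.]
ctr 0.4367 0.0161 L 0.0674 W 0.0405 yaw -0.085 px [279. 193.]
[0.43875429 0.01573264 0.18386103] [ 1.17650609e-03  4.16545610e-02  9.99131334e-01 -2.99769231e-04]
ctr 0.5953 -0.2407 L 0.0684 W 0.0432 yaw -0.040 px [252. 288.]
ctr 0.6458 -0.0836 L 0.0671 W 0.0421 yaw 0.247 px [305. 262.]
ctr 0.4363 0.0154 L 0.0673 W 0.0421 yaw -0.093 px [273. 203.]
ctr -0.6049 0.3745 L 0.1444 W 0.0594 yaw -1.567 px [148.  28.]
```

Request:
{"fn": "move_arm", "kwargs": {"moves": [-0.002,0.0003,-0.04,0,0.08,-0.002,0.0003,-0.08,0,0.08,-0.002,0.0003,-0.12,0,0.08,-0.002,0.0003,-0.14,0,0.08,-0.002,0.0003,-0.158,0,0.08,-0.002,0.0003,-0.158,0,0.08,-0.002,0.0003,-0.158,0,0.08]}}

```text
clock: 20.72
tcp_pos: [0.4355, 0.0155, 0.0245]
orientation: [-0.001, 0.043, 0.999, 0.0]
wrist_force: [-0.4, 0.4, 0.9]
finger_gap: 0.0802
grip_force: 0.0
```

Request:
{"fn": "move_arm", "kwargs": {"moves": [0,0,0,0,0.03,0,0,0,0,0.03,0,0,0,0,0.03,0,0,0,0,0.03,0,0,0,0,0.03,0,0,0.02,0,0.03,0,0,0.05,0,0.03,0,0,0.09,0,0.03,0,0,0.11,0,0.03,0,0,0.11,0,0.03]}}

```text
clock: 21.55
tcp_pos: [0.439, 0.0161, 0.1405]
orientation: [0.005, 0.042, 0.999, -0.0]
wrist_force: [1.1, 0.4, -2.9]
finger_gap: 0.0429
grip_force: 72.1
```

Request:
{"fn": "move_arm", "kwargs": {"moves": [0.0605,-0.2535,0,0.03,0.03,0.0605,-0.2535,0,0.03,0.03,0.0605,-0.2535,0,0.03,0.03,0.0605,-0.2535,0,0.03,0.03,0.0605,-0.2535,0,0.03,0.03,0.0605,-0.2535,0,0.03,0.03,0.0605,-0.2535,0,0.03,0.03,0.0605,-0.2535,-0.02,0.03,0.03,0.0605,-0.2535,-0.04,0.03,0.03,0.0605,-0.2535,-0.06,0.03,0.03,0.0605,-0.2535,-0.06,0.03,0.03,0.0605,-0.2535,-0.06,0.03,0.03]}}

```text
clock: 22.55
tcp_pos: [0.4945, -0.2357, 0.0737]
orientation: [-0.002, 0.027, 1.0, 0.001]
wrist_force: [0.2, 0.9, -1.8]
finger_gap: 0.0424
grip_force: 72.3
```

Run:
```python
from h import *
s=env.get_state();print(s['tcp_pos'],s['orientation'],s['finger_gap'],s['wrist_force'])
c=cam('wrist'); np.save('w7.npy',c,allow_pickle=True);save(c,'w7.png')
```

```text
[ 0.49445191 -0.23572407  0.07370274] [-0.00187855  0.02679255  0.99963843  0.00127917] 0.04241300858139177 [ 0.17637717  0.85516425 -1.84936824]
```

View pics/w7.png

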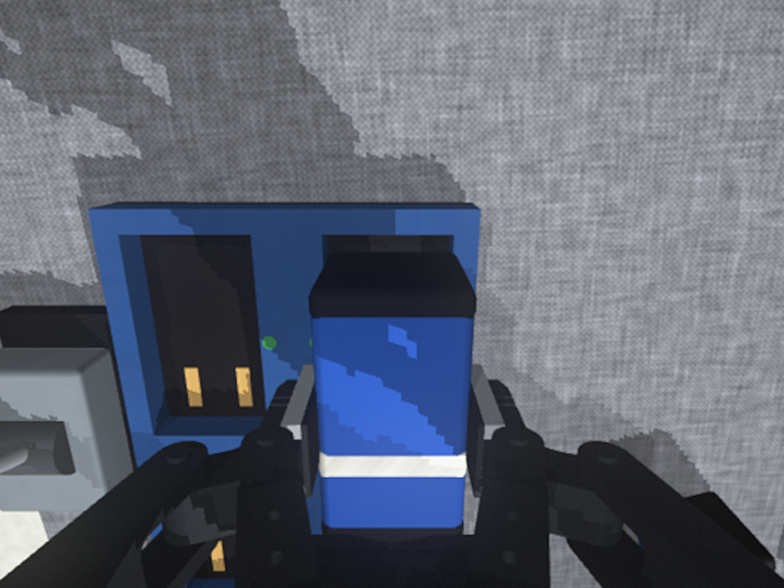

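Request:
{"fn": "move_arm", "kwargs": {"moves": [0,0,-0.012,0,0.03,0,0,-0.02,0,0.03,0,0,-0.024,0,0.03,0,0,-0.024,0,0.03,0,0,-0.024,0,0.03,0,0,-0.024,0,0.03]}}

```text
clock: 23.1
tcp_pos: [0.4964, -0.2372, 0.052]
orientation: [0.0, 0.027, 1.0, -0.0]
wrist_force: [0.3, -0.4, -2.8]
finger_gap: 0.0431
grip_force: 72.5
```

Request:
{"fn": "move_arm", "kwargs": {"moves": [0.001,0,-0.01,0,0.03,0.001,0,-0.015,0,0.03,0.001,0,-0.019,0,0.03,0.001,0,-0.019,0,0.03,0.001,0,-0.019,0,0.03]}}

```text
clock: 23.52
tcp_pos: [0.4968, -0.2369, 0.033]
orientation: [-0.0, 0.027, 1.0, 0.0]
wrist_force: [-2.3, 1.8, 7.9]
finger_gap: 0.0426
grip_force: 73.8
```

Request:
{"fn": "move_arm", "kwargs": {"moves": [0,0,0,0,0.055,0,0,0,0,0.06,0,0,0,0,0.06,0,0,0.03,0,0.06,0,0,0.07,0,0.06,0,0,0.11,0,0.06,0,0,0.15,0,0.06,0,0,0.15,0,0.06]}}

```text
clock: 24.18
tcp_pos: [0.5008, -0.2395, 0.1906]
orientation: [0.006, 0.027, 1.0, -0.003]
wrist_force: [1.3, -0.9, 0.1]
finger_gap: 0.0603
grip_force: 0.0
```

Request:
{"fn": "move_arm", "kwargs": {"moves": [0.148,0.154,0,0.3,0.08,0.148,0.154,0,0.3,0.08,0.148,0.154,0,0.3,0.08,0.148,0.154,0,0.3,0.08,0.148,0.154,0,0.3,0.08,0.148,0.154,0,0.3,0.08,0.148,0.154,0,0.3,0.08,0.148,0.154,0,0.3,0.08,0.148,0.154,0,0.3,0.08]}}

```text
clock: 24.93
tcp_pos: [0.6441, -0.0839, 0.1819]
orientation: [-0.001, -0.122, 0.992, 0.0]
wrist_force: [0.7, -0.4, 0.2]
finger_gap: 0.08
grip_force: 0.0
```

Run:
```python
from h import *
c=cam('wrist'); np.save('w8.npy',c,allow_pickle=True)
blobs(c,hsvm(c,105,130,100,125),.044,300,15);s=env.get_state();print(s['tcp_pos'],s['orientation'])
print('red');blobs(c,hsvm(c,172,6,100,140),.044,300,15)
c=cam('scene')
print('scene at .05');blobs(c,hsvm(c,105,130,100,125),.050,60,9)
print('red');blobs(c,hsvm(c,172,6,100,140),.044,80,9)
```

```text
ctr 0.6458 -0.0828 L 0.0674 W 0.0411 yaw 0.244 px [281. 198.]
ctr 0.5987 -0.2457 L 0.0700 W 0.0422 yaw -0.055 px [85. 90.]
[ 0.64408499 -0.08427667  0.18219159] [-3.82970816e-04 -1.21935495e-01  9.92537952e-01  4.26804534e-05]
red
ctr 0.6441 0.0202 L 0.0680 W 0.0397 yaw 0.014 px [399. 225.]
scene at .05
ctr 0.5949 -0.2431 L 0.0740 W 0.0436 yaw -0.054 px [251. 288.]
ctr 0.5004 -0.2367 L 0.0674 W 0.0433 yaw -0.020 px [229. 266.]
ctr 0.6483 -0.0867 L 0.0668 W 0.0419 yaw 0.247 px [305. 262.]
ctr -0.5957 0.3684 L 0.1443 W 0.0602 yaw -1.568 px [148.  28.]
red
ctr 0.6437 0.0199 L 0.0635 W 0.0403 yaw 0.007 px [327. 238.]
ctr 0.6015 0.3462 L 0.2076 W 0.1684 yaw 1.535 px [385. 170.]
```

Request:
{"fn": "move_arm", "kwargs": {"moves": [0.0016,0.0013,-0.04,0,0.08,0.0016,0.0013,-0.08,0,0.08,0.0016,0.0013,-0.12,0,0.08,0.0016,0.0013,-0.14,0,0.08,0.0016,0.0013,-0.156,0,0.08,0.0016,0.0013,-0.156,0,0.08,0.0016,0.0013,-0.156,0,0.08,0.0016,0.0013,-0.156,0,0.08]}}

```text
clock: 25.7
tcp_pos: [0.6473, -0.0828, 0.028]
orientation: [0.001, -0.122, 0.993, -0.0]
wrist_force: [1.0, 0.2, 0.4]
finger_gap: 0.0799
grip_force: 0.0
```

Request:
{"fn": "move_arm", "kwargs": {"moves": [0,0,0,0,0.03,0,0,0,0,0.03,0,0,0,0,0.03,0,0,0,0,0.03,0,0,0,0,0.03,0,0,0.02,0,0.03,0,0,0.05,0,0.03,0,0,0.09,0,0.03,0,0,0.11,0,0.03,0,0,0.11,0,0.03]}}

```text
clock: 26.53
tcp_pos: [0.6499, -0.0823, 0.1426]
orientation: [0.005, -0.123, 0.992, -0.002]
wrist_force: [0.7, -0.8, -2.5]
finger_gap: 0.0427
grip_force: 73.0
```

Request:
{"fn": "move_arm", "kwargs": {"moves": [-0.051,-0.24,0,-0.3,0.03,-0.051,-0.24,0,-0.3,0.03,-0.051,-0.24,0,-0.3,0.03,-0.051,-0.24,0,-0.3,0.03,-0.051,-0.24,0,-0.3,0.03,-0.051,-0.24,0,-0.3,0.03,-0.051,-0.24,0,-0.3,0.03,-0.051,-0.24,-0.02,-0.3,0.03,-0.051,-0.24,-0.04,-0.3,0.03,-0.051,-0.24,-0.06,-0.3,0.03,-0.051,-0.24,-0.06,-0.3,0.03,-0.051,-0.24,-0.06,-0.3,0.03]}}

```text
clock: 27.53
tcp_pos: [0.594, -0.3203, 0.0739]
orientation: [-0.002, 0.027, 1.0, 0.002]
wrist_force: [0.2, -0.6, -1.5]
finger_gap: 0.0424
grip_force: 72.8
```

Request:
{"fn": "move_arm", "kwargs": {"moves": [0,0,-0.012,0,0.03,0,0,-0.02,0,0.03,0,0,-0.022,0,0.03,0,0,-0.022,0,0.03,0,0,-0.022,0,0.03,0,0,-0.022,0,0.03]}}

```text
clock: 28.03
tcp_pos: [0.596, -0.3219, 0.055]
orientation: [0.0, 0.027, 1.0, -0.0]
wrist_force: [-0.0, -0.8, -1.7]
finger_gap: 0.0429
grip_force: 73.0
```

Request:
{"fn": "move_arm", "kwargs": {"moves": [0,-0.001,-0.01,0,0.03,0,-0.001,-0.016,0,0.03,0,-0.001,-0.021,0,0.03,0,-0.001,-0.021,0,0.03,0,-0.001,-0.021,0,0.03]}}

```text
clock: 28.45
tcp_pos: [0.5955, -0.3228, 0.0342]
orientation: [0.0, 0.027, 1.0, -0.0]
wrist_force: [-3.0, 0.8, 5.8]
finger_gap: 0.043
grip_force: 74.2
```

Request:
{"fn": "move_arm", "kwargs": {"moves": [0,0,0,0,0.05,0,0,0,0,0.055,0,0,0,0,0.055,0,0,0.03,0,0.055,0,0,0.07,0,0.055,0,0,0.11,0,0.055,0,0,0.15,0,0.055,0,0,0.15,0,0.055]}}

```text
clock: 29.12
tcp_pos: [0.5992, -0.3251, 0.1932]
orientation: [0.006, 0.027, 1.0, -0.004]
wrist_force: [0.6, -1.0, 1.6]
finger_gap: 0.055
grip_force: 0.0
```

Request:
{"fn": "move_arm", "kwargs": {"moves": [0.048,0.342,0,0.066,0.08,0.048,0.342,0,0.066,0.08,0.048,0.342,0,0.066,0.08,0.048,0.342,0,0.066,0.08,0.048,0.342,0,0.066,0.08,0.048,0.342,0,0.066,0.08,0.048,0.342,0,0.066,0.08,0.048,0.342,0,0.066,0.08,0.048,0.342,0,0.066,0.08,0.048,0.342,0,0.066,0.08,0.048,0.342,0,0.066,0.08,0.048,0.342,0,0.066,0.08]}}

```text
clock: 30.12
tcp_pos: [0.6436, 0.0181, 0.183]
orientation: [-0.0, -0.006, 1.0, -0.0]
wrist_force: [-0.8, -0.3, 1.0]
finger_gap: 0.0803
grip_force: 0.0
```

Run:
```python
from h import *
c=cam('wrist'); np.save('w9.npy',c,allow_pickle=True)
s=env.get_state();print(s['tcp_pos'],s['orientation'])
print('red');blobs(c,hsvm(c,172,6,100,140),.044,300,15)
c=cam('scene');save(c,'s9.png')
print('scene at .05');blobs(c,hsvm(c,105,130,100,125),.050,60,9)
a=cv2.resize(c['pixels'][220:350,170:300,::-1],None,fx=4,fy=4,interpolation=cv2.INTER_CUBIC)
cv2.imwrite('pics/s9.png',a)
```

```text
[0.6436171  0.01767165 0.18307969] [-1.24755484e-04 -5.20635259e-03  9.99986426e-01 -1.60507966e-04]
red
ctr 0.6561 0.0213 L 0.0417 W 0.0372 yaw 0.011 px [290. 216.]
scene at .05
ctr 0.5935 -0.3226 L 0.0675 W 0.0414 yaw -0.073 px [230. 307.]
ctr 0.5475 -0.2398 L 0.1687 W 0.0429 yaw -0.059 px [240. 277.]
ctr -0.5954 0.3689 L 0.1433 W 0.0573 yaw -1.556 px [148.  28.]
```

View pics/s9.png

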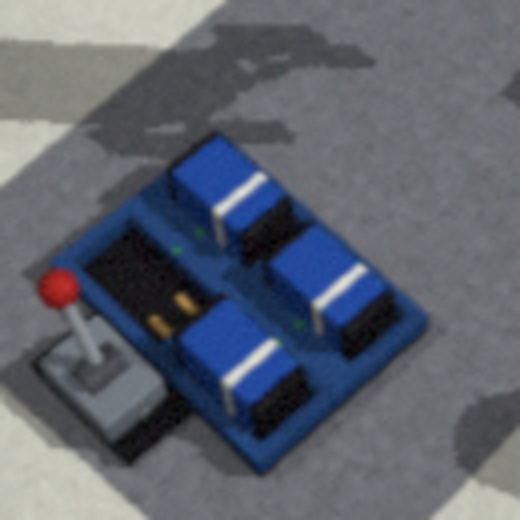

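All three blues are seated, at about (230,190), (330,290) and (240,360) in the crop, and the lever is still off. The red block is next.

Request:
{"fn": "move_arm", "kwargs": {"moves": [0,0.0025,-0.04,0,0.08,0,0.0025,-0.08,0,0.08,0,0.0025,-0.12,0,0.08,0,0.0025,-0.15,0,0.08,0,0.0025,-0.163,0,0.08,0,0.0025,-0.163,0,0.08,0,0.0025,-0.163,0,0.08]}}

```text
clock: 30.8
tcp_pos: [0.6431, 0.0203, 0.0197]
orientation: [-0.001, -0.005, 1.0, 0.0]
wrist_force: [0.8, -0.8, 0.3]
finger_gap: 0.0799
grip_force: 0.0
```

Request:
{"fn": "move_arm", "kwargs": {"moves": [0,0,0,0,0.03,0,0,0,0,0.03,0,0,0,0,0.03,0,0,0,0,0.03,0,0,0,0,0.03,0,0,0.02,0,0.03,0,0,0.05,0,0.03,0,0,0.09,0,0.03,0,0,0.13,0,0.03,0,0,0.13,0,0.03]}}

```text
clock: 31.63
tcp_pos: [0.6481, 0.0216, 0.16]
orientation: [0.007, -0.006, 1.0, -0.001]
wrist_force: [1.8, 0.2, -1.0]
finger_gap: 0.0433
grip_force: 72.6
```

Request:
{"fn": "move_arm", "kwargs": {"moves": [-0.04,0.305,0,0,0.03,-0.04,0.305,0,0,0.03,-0.04,0.305,0,0,0.03,-0.04,0.305,0,0,0.03,-0.04,0.305,0,0,0.03,-0.04,0.305,0,0,0.03,-0.04,0.305,0,0,0.03,-0.04,0.305,0,0,0.03,-0.04,0.305,0,0,0.03,-0.04,0.305,-0.03,0,0.03,-0.04,0.305,-0.06,0,0.03,-0.04,0.305,-0.06,0,0.03]}}

```text
clock: 32.63
tcp_pos: [0.5998, 0.3245, 0.0838]
orientation: [-0.005, -0.006, 1.0, -0.002]
wrist_force: [-0.7, -0.9, -4.2]
finger_gap: 0.0428
grip_force: 72.5
```

Request:
{"fn": "move_arm", "kwargs": {"moves": [0,0,-0.03,0,0.03,0,0,-0.055,0,0.03,0,0,-0.055,0,0.03,0,0,-0.055,0,0.06,0,0,-0.055,0,0.065,0,0,-0.055,0,0.065,0,0,-0.02,0,0.065,0,0,0.02,0,0.065,0,0,0.06,0,0.065,0,0,0.1,0,0.065,0,0,0.14,0,0.065,0,0,0.14,0,0.065]}}

```text
clock: 33.63
tcp_pos: [0.6075, 0.3283, 0.2438]
orientation: [0.009, -0.006, 1.0, 0.004]
wrist_force: [1.1, 1.0, 1.6]
finger_gap: 0.0645
grip_force: 0.0
```

Request:
{"fn": "move_arm", "kwargs": {"moves": [-0.13,-0.34,0.02,0,0,-0.13,-0.34,0.02,0,0,-0.13,-0.34,0.02,0,0,-0.13,-0.34,0.02,0,0,-0.13,-0.34,0.02,0,0,-0.13,-0.34,0.02,0,0,-0.13,-0.34,0.02,0,0,-0.13,-0.34,0.02,0,0,-0.13,-0.34,0.02,0,0,-0.13,-0.34,0.02,0,0,-0.13,-0.34,0.02,0,0,-0.13,-0.34,0.02,0,0]}}

```text
clock: 34.63
tcp_pos: [0.4743, -0.0134, 0.2519]
orientation: [0.002, -0.006, 1.0, -0.0]
wrist_force: [1.1, 0.6, -0.7]
finger_gap: -0.0003
grip_force: 0.0
```

Run:
```python
from h import *
c=cam('scene');save(c,'s10.png');print(env.get_state()['tcp_pos'])
b=blobs(c,hsvm(c,172,6,150,70),.105,20,3)
```

```text
[ 0.47432936 -0.01279392  0.2514714 ]
ctr 0.5021 -0.3847 L 0.0244 W 0.0238 yaw 0.082 px [184. 292.]
ctr 0.8530 -0.0235 L 0.0355 W 0.0185 yaw -1.492 px [382. 278.]
ctr 0.8527 0.1661 L 0.0263 W 0.0157 yaw 1.531 px [422. 233.]
ctr 0.6327 0.2749 L 0.2289 W 0.1700 yaw 1.546 px [378. 175.]
```

View pics/s10.png

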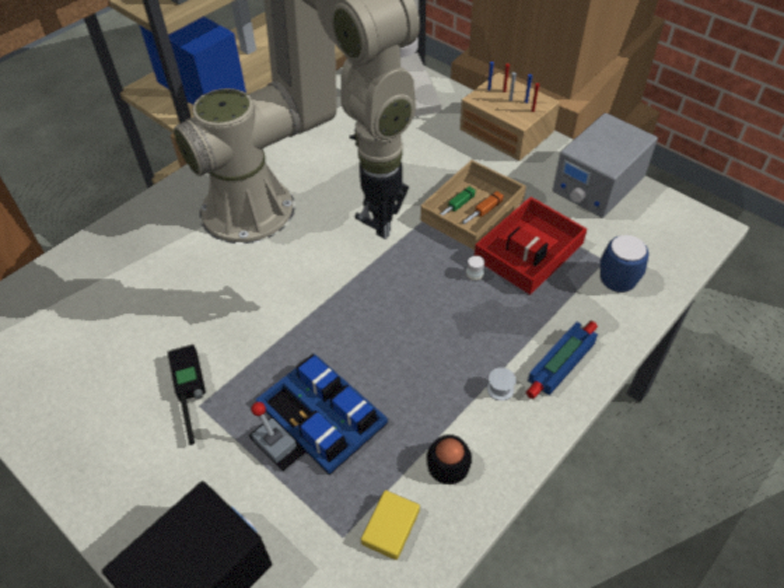

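Both drivers are in the tool box at (460,200) and (490,207), and the red block is in the bin at (527,242). The three blues are in their pockets and the mat is clear. I'll now push the lever on, towards +x.

Request:
{"fn": "move_arm", "kwargs": {"moves": [-0.034,-0.374,0,0,0,-0.034,-0.374,0,0,0,-0.034,-0.374,0,0,0,-0.034,-0.374,0,0,0,-0.034,-0.374,0,0,0,-0.034,-0.374,0,0,0,-0.034,-0.374,0,0,0,-0.034,-0.374,0,0,0,-0.034,-0.374,0,0,0,-0.034,-0.374,0,0,0,-0.034,-0.374,0,0,0,-0.034,-0.374,0,0,0]}}

```text
clock: 35.68
tcp_pos: [0.4404, -0.3862, 0.2498]
orientation: [-0.0, -0.007, 1.0, 0.001]
wrist_force: [-0.4, 1.0, 0.5]
finger_gap: -0.0002
grip_force: 0.0
```

Request:
{"fn": "move_arm", "kwargs": {"moves": [0,0,-0.05,0,0,0,0,-0.1,0,0,0,0,-0.155,0,0,0,0,-0.155,0,0,0,0,-0.155,0,0,0,0,-0.155,0,0]}}

```text
clock: 36.18
tcp_pos: [0.4396, -0.3843, 0.0946]
orientation: [-0.001, -0.008, 1.0, 0.002]
wrist_force: [-0.9, -0.0, 0.3]
finger_gap: -0.0001
grip_force: 0.0
```

Request:
{"fn": "move_arm", "kwargs": {"moves": [0.02,0,0,0,0,0.03,0,0,0,0,0.04,0,0,0,0,0.05,0,0,0,0,0.06,0,0,0,0,0.07,0,0,0,0,0.08,0,0,0,0,0.09,0,0,0,0,0.097,0,0,0,0,0.1,0,0,0,0,0.102,0,0,0,0,0.102,0,0,0,0]}}

```text
clock: 37.18
tcp_pos: [0.5419, -0.387, 0.095]
orientation: [-0.0, -0.006, 1.0, 0.0]
wrist_force: [-0.7, -0.0, 1.0]
finger_gap: -0.0001
grip_force: 0.0
```

Run:
```python
from h import *
c=cam('scene');s=env.get_state();print(s['tcp_pos'],s['wrist_force'])
blobs(c,hsvm(c,172,6,150,70),.105,20,3)
```

```text
[ 0.54172297 -0.38711997  0.09514564] [-0.86341283 -0.46807277 -0.07924832]
ctr 0.5651 -0.3892 L 0.0231 W 0.0214 yaw -1.521 px [200. 308.]
ctr 0.8532 -0.0235 L 0.0355 W 0.0184 yaw -1.472 px [382. 278.]
ctr 0.8527 0.1656 L 0.0254 W 0.0157 yaw 1.528 px [421. 234.]
ctr 0.6326 0.2751 L 0.2289 W 0.1706 yaw 1.544 px [377. 176.]
```

Request:
{"fn": "move_arm", "kwargs": {"moves": [0.002,0,0,0,0,0.003,0,0,0,0,0.003,0,0,0,0]}}

```text
clock: 37.48
tcp_pos: [0.5445, -0.3873, 0.0954]
orientation: [-0.0, -0.006, 1.0, 0.0]
wrist_force: [-0.8, 0.1, 0.1]
finger_gap: 0.0001
grip_force: 0.3
```

Request:
{"fn": "move_arm", "kwargs": {"moves": [-0.03,0,0,0,0,-0.05,0,0.04,0,0,-0.05,0,0.08,0,0,-0.05,0,0.12,0,0,-0.05,0,0.16,0,0,-0.1,0.1,0.18,0,0,-0.1,0.15,0.18,0,0,-0.1,0.2,0.18,0,0,-0.1,0.25,0.18,0,0,-0.1,0.25,0.18,0,0,-0.1,0.25,0.18,0,0]}}

```text
clock: 38.4
tcp_pos: [0.4449, -0.1438, 0.2755]
orientation: [0.001, -0.006, 1.0, -0.0]
wrist_force: [1.4, 0.0, 0.1]
finger_gap: 0.0003
grip_force: 0.0
```

Run:
```python
from h import *
pts=[]
c=cam('scene');blobs(c,hsvm(c,172,6,150,70),.105,20,3);save(c,'s11.png')
blobs(c,hsvm(c,105,130,100,125),.050,60,9)
```

```text
ctr 0.5681 -0.3899 L 0.0255 W 0.0222 yaw -0.747 px [200. 309.]
ctr 0.8530 -0.0235 L 0.0355 W 0.0185 yaw -1.492 px [382. 278.]
ctr 0.8527 0.1656 L 0.0254 W 0.0157 yaw 1.528 px [421. 234.]
ctr 0.6327 0.2751 L 0.2284 W 0.1710 yaw 1.540 px [379. 175.]
ctr 0.5937 -0.3226 L 0.0671 W 0.0414 yaw -0.073 px [230. 308.]
ctr 0.5908 -0.2428 L 0.0813 W 0.0426 yaw -0.037 px [251. 287.]
ctr 0.5033 -0.2367 L 0.0808 W 0.0423 yaw -0.045 px [228. 266.]
ctr -0.5952 0.3689 L 0.1432 W 0.0571 yaw -1.567 px [148.  28.]
```

View pics/s11.png

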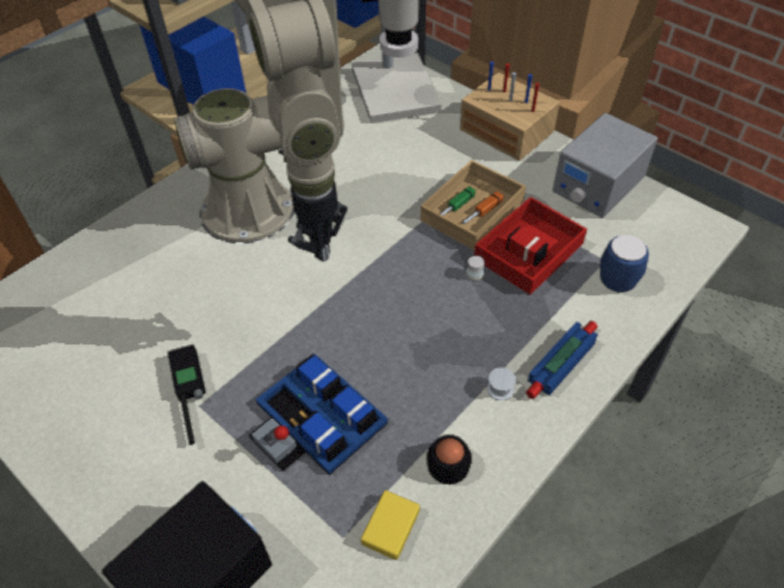

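The lever ball, at (281,433), is now at x≈0.568, so the lever is on. Everything else is in place and the arm is clear, so I'll hand in.

```bash
python3 -c "
from workcell import env
print(env.hand_in())"
```

```text
the job is handed in; nothing more can be done
None
```

The job is handed in, but no verdict came back. The last picture shows the lever on, all three blue blocks in pockets of their own, the one red block in the recycling bin, both screwdrivers in the tool box, and the jar upright.

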